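# Strip a capsule coffee machine's drip tray for washing

### The job

Take the drip tray of the coffee machine apart for washing: stand the small cup that is on it upright on the worktop, well clear of the machine, then press down the rear end of the flush drip grille so that it rocks over and its front end stays up. Lift the grille out by that end and lay it feet down inside the green tray, lengthwise, and after that take the small white float out of the open drip well and put it in the bowl. Keep the cup upright all the time, and leave the spotted mug, the tumbler and the teaspoon where they are.

Things in the scene. Friction and masses are not known exactly. Their poses are not given: they have to be found in the camera images.
- coffee_machine: Slim white capsule coffee machine, fixed. Origin on the worktop under its drip tray; x to its back, y to its left, z up. Black drip-tray housing: x -84 to 86, y -46 to 46, rim at z 46 mm. White body behind x = 84 mm (rear end 256, 92 mm wide, 291 high). Worktop: world x 0.46 to 0.65, y -0.12 to 0.30 m is free but for the things listed; nearer lies a black kettle base, 20 mm high.
- drip_well (a point): Middle of the mouth of the open drip well, level with the rim (machine x -5, y 0, z 46 mm). The well spans machine x -73 to 66, y -35 to 35 mm; its floor is at z = 8 mm.
- grille: Loose steel drip grille, flush in the well's mouth: barred plate 131 x 64 x 6 mm, 0.14 kg, with two feet 13 mm long that stand in notches and form a rocking line. Origin: middle of that line, at the feet's tips. Axes as the machine's: plate x -70 (front) to 61 (rear), y -32 to 32, z 13 to 19 mm. Centre of mass 3 mm before the feet. On a flat floor it leans 0.2 rad, either end down.
- grille_front (a point): Middle of the top edge of the grille's front end (grille x -70, y 0, z 19 mm). Once rocked over it stays by itself some 25 mm above the rim, the plate leaning about 0.4 rad; then the straight side rails, 64 mm across, can be gripped there.
- grille_rear (a point): Middle of the top edge of the grille's rear end (grille x 61, y 0, z 19 mm). Press anywhere on the closed strip up to 24 mm before it: under 2 N rocks the grille over, until this end meets a stop about 24 mm down.
- cup: White round espresso cup without a handle, 62 mm across at the rim, 62 mm high, about 0.13 kg, standing on the front half of the grille under the head. Origin: centre of its underside; z up its axis.
- float: Small white plastic level float, standing on the floor of the well under the front half of the grille between four low guide pegs (machine x -40, y 0; pegs 6 mm high): a disc 26 mm across and 10 mm high with a knob 13 to 15 mm across above it (from 14 mm up to its top at 29 mm). About 15 g. Origin: centre of its underside; z up its axis.
- green_tray: Shallow green rectangular tray, 141 x 201 x 22 mm, on the worktop. Origin: centre of its underside; y along its long side. Inside, its floor is flat over 104 x 164 mm and 4 mm thick; the rim is 22 mm high. The grille goes in with its length along y.
- bowl: White round bowl, 115 mm across the rim, 53 mm high, on the worktop. Origin: centre of its underside; inner floor about 12 mm up.
- spotted_mug: White mug with dark spots, 82 x 114 x 91 mm with handle, a bystander. Origin: under its middle.
- tumbler: Clear drinking glass, 76 mm across, 86 mm high, a bystander. Origin: centre of its underside.
- teaspoon: Steel teaspoon, 139 x 30 x 10 mm, lying on the worktop, a bystander. Origin: under its middle; x along it.
- spout_tip (a point): Tip of the steel spout (machine x 4, y 0, z 198 mm; radius 14 mm), under the machine's head. The head, 92 mm wide, covers all behind machine x = -10 mm from z = 211 up to 306 mm. So a tool pointing straight down cannot reach the rear half of the well; one tilted 35 to 45 degrees, pointing down and to the machine's back, can.
Things that resemble listed ones, but are neither listed nor needed, are in the scene too. Leave any orange or purple look-alike of the cup alone.

How it is judged:
On the way, in this order (a step that is already met when the one before it is completed fails the run):
1. the cup stands upright on the worktop, clear of the machine (height (world z) of cup below 0.006 m and angle between cup's own z axis and vertical below 0.12 rad and horizontal distance between cup and drip_well above 0.095 m and linear speed of cup below 0.02 m/s), for 0.2 s.
2. the grille is rocked over in its seat: rear end down, front end up (height (world z) of grille_front above 0.063 m and height (world z) of grille_rear below 0.035 m and horizontal distance between grille and drip_well below 0.015 m and height (world z) of grille below 0.033 m), for 0.2 s.
3. the grille lies feet down inside the green tray, let go and at rest (x of grille in the frame of green_tray between -0.03 and 0.03 m and y of grille in the frame of green_tray between -0.03 and 0.03 m and z of grille in the frame of green_tray below 0.009 m and angle between grille's own z axis and vertical below 0.35 rad and linear speed of grille below 0.02 m/s and contact force between the fingers and grille below 0.1 N), for 0.2 s.
4. the float lies in the bowl (horizontal distance between float and bowl below 0.042 m and z of float in the frame of bowl between 0.005 and 0.045 m and linear speed of float below 0.02 m/s), for 0.2 s.
At the end, for the whole second after the job is handed in: Cup upright (7 degrees) on the worktop, its middle over 95 mm from the drip well's middle; grille feet down on the green tray's floor, its feet line within 30 mm of the tray's middle each way, tilted under 20 degrees; float inside the bowl; all at rest (all of step 1 and all of step 4 and x of grille in the frame of green_tray between -0.03 and 0.03 m and y of grille in the frame of green_tray between -0.03 and 0.03 m and z of grille in the frame of green_tray below 0.009 m and angle between grille's own z axis and vertical below 0.35 rad and linear speed of grille below 0.02 m/s); the robot touches nothing.
It fails at once if the cup is tipped by more than 35 degrees (angle between cup's own z axis and vertical above 0.6 rad).
It fails at once if a bystander (spotted mug, tumbler or teaspoon) is moved by more than 30 mm (distance of any of spotted_mug, tumbler, teaspoon from where it was at the start of the episode above 0.03 m).
It also fails if it takes over 72 s, if anything falls off the work surface, if the arm or the gripper's body presses on something with over 40 N, if the wrist force passes 120 N, or if a joint passes its speed limit or range.

### The arm

A 6-joint arm with a two-finger parallel gripper is mounted at the origin on a cart in front of the work surface, level with it; the furniture and walls round the work are solid. World frame = base frame: x ahead of the robot, y to its left, z up, the work surface at z = 0. Lengths are in m, angles in rad, forces in N, time in s.
With the tool pointing down it reaches from about 0.375 to 0.9 m from the base axis. Payload 3.1 kg.
Tool frame: the origin (TCP) lies between the finger pads, 19 mm behind the fingertips; this is the grasp point; z points along the fingers, y is the line along which they close (so a half turn about z gives the same grasp; the last joint's range is limited). The gripper opens to 87 mm and grips with 3 to 60 N. Pads are 19 mm wide; open, the fingers measure 117 mm over their backs; the gripper's body (75 mm by 190 mm) begins 51 mm behind the grasp point.
Start: joints at [-1.44, 0.527, 1.433, -0, 1.181, -0.178], TCP at [0.19, -0.595, 0.241] pointing down, gripper open.
Joint ranges: [-3.08, 3.08], [-0.75, 2.2], [0.22, 2.44], [-1.43, 4.57], [0, 2.65], [-2.85, 2.85]. Speed limits (rad/s): [2.79, 2.79, 3.14, 3.14, 3.14, 3.14].

### API

Orientations are given as a rotation vector (axis times angle).
In Python, from rig import bot gives the robot as it stands.
- The arm moves only by the tool send_rows, never from a script. Its argument "motion" is a list that holds one entry, the list of rows, each a list of 5 numbers: the closure, from -1 (fully open) to 1 (shut), then the shift along the world's x, y, z in m, then the turn about the world's z in degrees. In form: [[[claw, dx, dy, dz, spin], ...]]. A call has 1 to 10 rows; each row is the pose to reach, as a shift and turn from the pose commanded when the call began; what a row does not reach only later rows make up. A row lasts 1/8 s, in which the tool goes at most 62.5 mm and 10.7 degrees, less where a joint would pass 70% of its speed; a pose out of reach is approached as far as the arm can. A call with a gripper value outside its range is refused whole. The fingers move at their own pace and stop on an object; the grip force is fixed at half the most. Time passes only in rows, so rows that repeat a pose let the fingers close. It gives the time, the measured TCP pose, the force, the opening and the grip force at its end, in the units of the state.
- bot.get_obs(): the state, without advancing time (a new reading comes with each control period).
- bot.camera(name): name is "scene" or "side" or "wrist"; returns a dict with "img" (400x640x3 uint8, red, green, blue), "range_z" (400x640 float32, m along the optical axis (not along the pixel's ray), 0 where there is no reading), "mtx" (3x3 intrinsics, pixels), "R" (3x3) and "t" (3): a world point X has camera coordinates R X + t. Camera axes: x right, y down, z forward; pixel columns grow to the right and rows downward; lengths in m; the calibration is good to about 2 mm. The wrist camera is an equidistant fisheye: a pixel r from the principal point sees the ray r / f radians off the axis. A picture is of the moment at which its call begins.
- bot.job_done(): hands the job in; it is judged then, once.
Trained networks look in the newest picture that a camera, given by its name, has taken for a name from the list of things; names that differ only in an ending like _2 or _b are one class to them, and where a whole thing is asked for, a point or a joint stands for the part that bears it (a point fixed in the world has none). Each returns a list of dicts, best first, with "conf" (0 to 1); they miss things now and then, are a little off and sometimes report something else, mostly with a low value. They report only what shows in the picture. A call takes as long as a camera call. They do not tell look-alikes from the thing itself.
- bot.recognise(camera, target): "location" ([x, y, z] in m, in world coordinates, good to about 4 mm: the middle of the surface that is visible of it).
The state is a dict: "time": time; "joint_positions": joint angles; "joint_vel": joint speeds; "joint_efforts": joint torques, N m; "tcp_pos": TCP position; "ee_rot": TCP orientation; "wrist_force": force on the tool from outside, world axes, zero at the start; "torque": the same for the moment, N m; "gripper_width": finger opening in m; "grip_force": force on a finger pad.
Only numpy, scipy, OpenCV 4.12 (cv2) and the standard library are available. Lean on these libraries where they do the work, as an engineer would, in place of code of your own. Each camera call takes 0.05 s, during which the arm holds its last target. There are 200 camera calls.

## Working session

There is one attempt and no reset: what is moved stays moved. The work goes in short steps, Python scripts to look and compute and a tool call to move; the robot and the scene stay as the last step left them, time stands still between calls to the robot, and variables do not carry over. Pictures are saved under pics/ and viewed, at most 10 in all, crops included, and the job is handed in when it is done.

Besides the shell and the picture viewer there is one more tool, called after ">>>" as name(argument=value, ...), one argument or row to a line, values as JSON. send_rows: Moves the arm, as the interface text tells. Its arguments: {"type":"object","properties":{"motion":{"type":"array","items":{"type":"array","items":{"type":"array","items":{"type":"number"}}}}},"required":["motion"]}

```bash
ls; mkdir -p pics
cat > h.py <<'E'
from rig import bot
import numpy as np, cv2
np.set_printoptions(precision=4,suppress=True)
def save(c,n): cv2.imwrite('pics/'+n+'.png',c['img'][:,:,::-1])
def cloud(c):
    K=c['mtx'];z=c['range_z'];v,u=np.mgrid[:z.shape[0],:z.shape[1]]
    P=np.stack([(u-K[0,2])/K[0,0]*z,(v-K[1,2])/K[1,1]*z,z],-1)
    return (P-c['t'])@c['R']
E
python3 - <<'E'
from h import *
for n in ['scene','side']:
    c=bot.camera(n); save(c,n+'0'); np.savez(n+'0.npz',**c)
    print(n,-c['R'].T@c['t'])
    for t in ['coffee_machine','grille','cup','green_tray','bowl','spotted_mug','tumbler','teaspoon','float','grille_front']:
        print(t,[(r['location'],round(r['conf'],2)) for r in bot.recognise(n,t)][:4])
o=bot.get_obs();print(o)
a=cv2.imread('pics/scene0.png')
E
```

```text
pics
scene [-0.0436  0.6455  0.7541]
coffee_machine [([0.6752, 0.1031, 0.1802], 0.56), ([0.6093, -0.2373, 0.036], 0.36)]
grille [([0.5811, 0.0744, 0.0469], 0.57)]
cup [([0.6041, 0.1834, 0.0451], 0.96), ([0.7948, 0.1808, 0.0411], 0.82), ([0.5593, 0.0687, 0.0861], 0.67), ([0.3255, 0.2766, 0.0377], 0.58)]
green_tray [([0.5159, 0.3462, 0.0014], 0.94)]
bowl [([0.6083, -0.2362, 0.037], 0.71)]
spotted_mug [([0.7306, 0.3037, 0.0654], 0.74)]
tumbler [([0.6421, 0.4222, 0.0569], 0.6)]
teaspoon [([0.4016, -0.0133, 0.0069], 0.7)]
float [([0.6768, 0.1029, 0.1866], 0.68), ([0.6089, -0.2357, 0.0332], 0.51)]
grille_front [([0.5861, 0.0693, 0.0474], 0.91), ([0.399, -0.0108, 0.0024], 0.52)]
side [ 0.0701 -0.7113  0.8559]
coffee_machine [([0.6948, 0.0269, 0.2108], 0.91), ([0.6327, 0.0557, 0.0507], 0.27)]
grille [([0.6316, 0.0547, 0.0488], 0.54)]
cup [([0.5838, 0.0785, 0.0962], 0.77), ([0.6119, 0.1854, 0.0514], 0.52)]
green_tray []
bowl [([0.63, -0.2149, 0.025], 0.89)]
spotted_mug [([0.7146, 0.2975, 0.0368], 0.79), ([0.6318, -0.2147, 0.0244], 0.48)]
tumbler [([0.6534, 0.3966, 0.0588], 0.67)]
teaspoon [([0.4036, -0.0907, 0.0072], 0.39)]
float []
grille_front [([0.6307, 0.0512, 0.0474], 0.52), ([0.652, 0.3981, 0.0586], 0.42)]
{'time': 1.1, 'joint_positions': array([-1.4405,  0.5275,  1.4327,  0.    ,  1.1814, -0.1785]), 'joint_vel': array([-0.0004,  0.0001,  0.0013, -0.0008,  0.0001, -0.0001]), 'joint_efforts': array([ -0.0004, -44.0028, -17.6987,   0.0634,   0.0503,  -0.    ]), 'tcp_pos': array([ 0.19  , -0.5954,  0.2413]), 'ee_rot': array([3.1042, 0.4832, 0.    ]), 'wrist_force': array([-0.4649, -0.3781, -0.0809]), 'torque': array([ 0.0213, -0.0336,  0.0339]), 'grip_force': 0.0, 'gripper_width': 0.08687386390646835}
```

View pics/scene0.png

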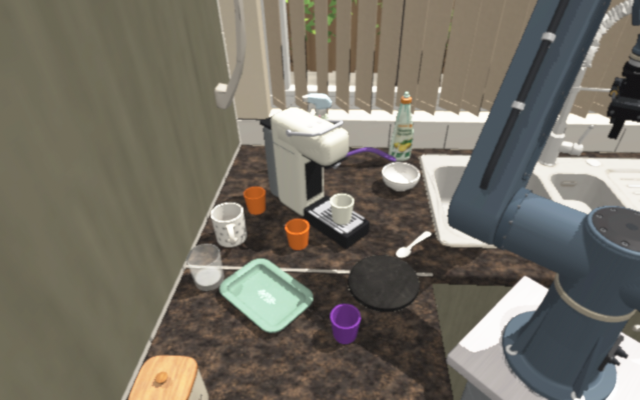

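View pics/side0.png

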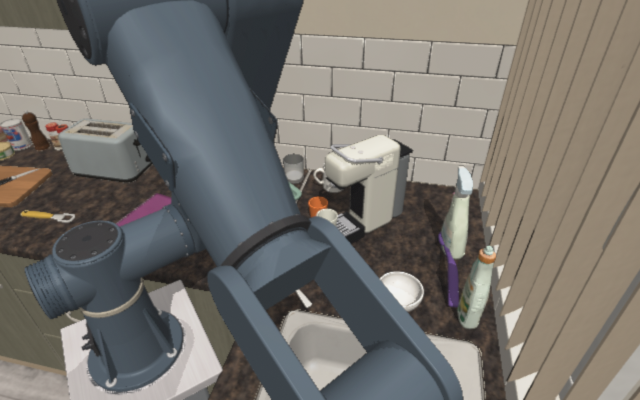

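Run:
```python
from h import *
for n in ['scene','side']:
    c=dict(np.load(n+'0.npz'));P=cloud(c);im=c['img'].astype(int)
    dark=(im.max(-1)<70)
    m=dark&(P[...,2]>.040)&(P[...,2]<.052)&(P[...,0]>.45)&(P[...,0]<.85)&(abs(P[...,1]-.05)<.12)
    q=P[m][:,:2].astype(np.float32); print(n,'rim',len(q),cv2.minAreaRect(q), np.median(P[m][:,2]))
    g=(im[...,1]>im[...,0]+30)&(im[...,1]>im[...,2]+15)&(c['range_z']>0)&(P[...,2]<.06)&(P[...,2]>-.01)
    q=P[g][:,:2].astype(np.float32); 
    if len(q): print('green',len(q),cv2.minAreaRect(q),np.percentile(P[g],[1,99],axis=0))
    # white body box: z>.1
    w=(P[...,2]>.22)&(P[...,2]<.30)&(P[...,0]>.5)&(P[...,0]<1)&(abs(P[...,1]-.05)<.2)
    print('body',cv2.minAreaRect(P[w][:,:2].astype(np.float32)))
    cm=(P[...,2]>.100)&(P[...,2]<.115)&(P[...,0]>.5)&(P[...,0]<.63)&(abs(P[...,1]-.06)<.06)
    print('cuprim',cm.sum(),P[cm].min(0),P[cm].max(0),cv2.minEnclosingCircle(P[cm][:,:2].astype(np.float32)))
```

```text
scene rim 247 ((0.5877101421356201, 0.06393273174762726), (0.1688852310180664, 0.09171618521213531), 3.2649357318878174) 0.043824816937043334
green 3270 ((1.5154333114624023, -0.7077890634536743), (0.5412361025810242, 3.1022896766662598), 49.964603424072266) [[ 0.416  -0.3615 -0.0011]
 [ 0.7053  0.4203  0.0237]]
body ((0.7989515662193298, 0.012384474277496338), (0.21361152827739716, 0.46286916732788086), 56.81014633178711)
cuprim 146 [0.534  0.032  0.1001] [0.595  0.0941 0.1099] ((0.5643590688705444, 0.06360338628292084), 0.03223070874810219)
side rim 137 ((0.720136821269989, 0.069041907787323), (0.241524800658226, 0.09377977252006531), 7.233498573303223) 0.04456981720274951
body ((0.7827081680297852, 0.06307670474052429), (0.4054216742515564, 0.40621867775917053), 83.23303985595703)
cuprim 81 [0.5435 0.0282 0.1001] [0.5974 0.0888 0.1107] ((0.5681388974189758, 0.05833502486348152), 0.030896427109837532)
```

>>> send_rows(
  motion=[
    [[-1,0.0,0.0,0.2,0],[-1,0.0,0.0,0.2,0],[-1,0.0,0.0,0.2,0],[-1,0.25,0.6,0.25,-14.5],[-1,0.25,0.6,0.25,-14.5],[-1,0.25,0.6,0.25,-14.5],[-1,0.25,0.6,0.25,-14.5],[-1,0.25,0.6,0.25,-14.5],[-1,0.25,0.6,0.25,-14.5],[-1,0.25,0.6,0.25,-14.5]],
  ],
)

```text
time: 2.35
tcp_pos: [0.3578, -0.1915, 0.4711]
ee_rot: [3.14, 0.086, 0.002]
wrist_force: [1.8, 0.1, 0.4]
gripper_width: 0.087
grip_force: 0.0
```

>>> send_rows(
  motion=[
    [[-1,0.0,0.0,0.6,0],[-1,0.0,0.0,0.6,0],[-1,0.0,0.0,0.6,0],[-1,0.0,0.0,0.6,0],[-1,0.0,0.0,0.6,0],[-1,0.0,0.0,0.6,0],[-1,0.0,0.0,0.6,0],[-1,0.0,0.0,0.6,0]],
  ],
)

```text
time: 3.35
tcp_pos: [0.3717, -0.202, 0.8709]
ee_rot: [3.094, 0.086, 0.069]
wrist_force: [0.2, -1.2, 0.8]
gripper_width: 0.087
grip_force: 0.0
```

>>> send_rows(
  motion=[
    [[-1,0.0,0.0,0.4,0],[-1,0.0,0.0,0.4,0],[-1,0.0,0.0,0.4,0],[-1,0.0,0.0,0.4,0],[-1,0.0,0.0,0.4,0],[-1,0.0,0.0,0.4,0],[-1,0.0,0.0,0.4,0]],
  ],
)

```text
time: 4.22
tcp_pos: [0.3418, -0.1855, 0.8951]
ee_rot: [3.047, 0.085, 0.135]
wrist_force: [-0.8, -0.4, 0.3]
gripper_width: 0.0871
grip_force: 0.0
```

Run:
```python
from h import *
from scipy.spatial.transform import Rotation as Ro
o=bot.get_obs();print(o['time'],o['tcp_pos'],o['joint_positions'],Ro.from_rotvec(o['ee_rot']).as_matrix())
```

```text
4.225 [ 0.3418 -0.1855  0.8951] [-0.789   0.1513  0.218   0.0063  2.646   0.7318] [[ 0.9945  0.0515  0.0909]
 [ 0.0595 -0.9944 -0.0873]
 [ 0.0859  0.0922 -0.992 ]]
```

>>> send_rows(
  motion=[
    [[-1,0.0,0.0,-0.3,0],[-1,0.0,0.0,-0.3,0],[-1,0.0,0.0,-0.3,0],[-1,0.0,0.0,-0.3,0],[-1,0.0,0.0,-0.3,0]],
  ],
)

```text
time: 4.85
tcp_pos: [0.3414, -0.1851, 0.5982]
ee_rot: [3.047, 0.085, 0.136]
wrist_force: [1.4, 0.8, -0.3]
gripper_width: 0.087
grip_force: 0.0
```

>>> send_rows(
  motion=[
    [[-1,0.0,0.0,0.0,-56],[-1,0.0,0.0,0.0,-56],[-1,0.0,0.0,0.0,-56],[-1,0.0,0.0,0.0,-56],[-1,0.0,0.0,0.15,-56],[-1,0.0,0.0,0.2,-56],[-1,0.0,0.0,0.2,-56]],
  ],
)

```text
time: 5.72
tcp_pos: [0.3415, -0.185, 0.7895]
ee_rot: [2.705, -1.343, 0.055]
wrist_force: [0.7, -0.6, 1.5]
gripper_width: 0.0874
grip_force: 0.0
```

>>> send_rows(
  motion=[
    [[-1,-0.2,0.2,0.2,0],[-1,-0.2,0.2,0.2,0],[-1,-0.2,0.2,0.2,0],[-1,-0.2,0.2,0.2,0],[-1,-0.2,0.2,0.2,0],[-1,-0.2,0.2,0.2,0]],
  ],
)

```text
time: 6.48
tcp_pos: [0.1653, -0.014, 0.8853]
ee_rot: [2.687, -1.33, 0.127]
wrist_force: [0.4, 0.5, -0.3]
gripper_width: 0.0868
grip_force: 0.0
```

```bash
cat >> h.py <<'E'
from scipy.spatial.transform import Rotation as Ro
def st():
    o=bot.get_obs();M=Ro.from_rotvec(o['ee_rot']).as_matrix();d=np.degrees
    z=M[:,2];x=M[:,0]
    print('t',o['time'],'tcp',o['tcp_pos'],'q',o['joint_positions'],'tilt',d(np.arccos(-z[2])).round(1),'az',d(np.arctan2(z[1],z[0])).round(1),'xaz',d(np.arctan2(x[1],x[0])).round(1),'yaz',d(np.arctan2(M[1,1],M[0,1])).round(1),'yz',M[2,1].round(3),'w',o['gripper_width'],'gf',o['grip_force'],'F',o['wrist_force'])
    return o,M
E
python3 -c "
from h import *
st()"
```

```text
t 6.475 tcp [ 0.1653 -0.014   0.8853] q [-0.5397 -0.2236  0.6065 -0.2831  2.6461  1.6934] tilt 9.4 az -85.4 xaz -52.3 yaz -143.0 yz 0.088 w 0.08680563583613196 gf 0.0 F [ 0.4124  0.4524 -0.3402]
```

>>> send_rows(
  motion=[
    [[-1,-0.1,0.05,0.3,0],[-1,-0.1,0.05,0.3,0],[-1,-0.1,0.05,0.3,0],[-1,-0.1,0.05,0.3,0],[-1,-0.1,0.05,0.3,0]],
  ],
)

```text
time: 7.1
tcp_pos: [0.1368, -0.0177, 0.896]
ee_rot: [2.658, -1.314, 0.181]
wrist_force: [0.2, 0.6, -1.1]
gripper_width: 0.0874
grip_force: 0.0
```

```bash
python3 -c "
from h import *
st()"
```

```text
t 7.1 tcp [ 0.1368 -0.0177  0.896 ] q [-0.6635 -0.2705  0.5918 -0.3034  2.6459  1.5456] tilt 12.0 az -80.9 xaz -52.1 yaz -143.1 yz 0.099 w 0.0874200638557639 gf 0.0 F [ 0.1749  0.5942 -1.0836]
```

>>> send_rows(
  motion=[
    [[-1,0.46,-0.08,-0.25,22],[-1,0.46,-0.08,-0.25,22],[-1,0.46,-0.08,-0.25,22],[-1,0.46,-0.08,-0.25,22],[-1,0.46,-0.08,-0.25,22],[-1,0.46,-0.08,-0.25,22],[-1,0.46,-0.08,-0.25,22],[-1,0.46,-0.08,-0.25,22],[-1,0.46,-0.08,-0.25,22]],
  ],
)

```text
time: 8.22
tcp_pos: [0.5991, -0.0982, 0.6405]
ee_rot: [2.884, -0.787, 0.217]
wrist_force: [-1.0, -0.7, 0.1]
gripper_width: 0.087
grip_force: 0.0
```

>>> send_rows(
  motion=[
    [[-1,0.3,-0.05,0.2,0],[-1,0.3,-0.05,0.2,0],[-1,0.3,-0.05,0.2,0],[-1,0.3,-0.05,0.2,0],[-1,0.3,-0.05,0.2,0]],
  ],
)

```text
time: 8.85
tcp_pos: [0.7171, -0.1239, 0.6913]
ee_rot: [2.879, -0.783, 0.289]
wrist_force: [0.2, 0.7, -0.0]
gripper_width: 0.087
grip_force: 0.0
```

```bash
python3 -c "
from h import *
st()"
```

```text
t 8.85 tcp [ 0.7171 -0.1239  0.6913] q [-0.2676  0.5602  0.2218 -0.1718  2.1579  1.7241] tilt 13.8 az -52.0 xaz -29.8 yaz -121.0 yz 0.088 w 0.08701581907708521 gf 0.0 F [ 0.1948  0.6912 -0.0146]
```

>>> send_rows(
  motion=[
    [[-1,0.5,-0.05,0.3,0],[-1,0.5,-0.05,0.3,0],[-1,0.5,-0.05,0.3,0],[-1,0.5,-0.05,0.3,0],[-1,0.5,-0.05,0.3,0],[-1,0.5,-0.05,0.3,0]],
  ],
)

```text
time: 9.6
tcp_pos: [0.7695, -0.1288, 0.6523]
ee_rot: [2.875, -0.776, 0.354]
wrist_force: [-0.5, -0.6, 0.2]
gripper_width: 0.0873
grip_force: 0.0
```

```bash
python3 -c "
from h import *
st()"
```

```text
t 9.6 tcp [ 0.7695 -0.1288  0.6523] q [-0.2558  0.6219  0.2191 -0.1622  2.0585  1.7488] tilt 15.8 az -46.2 xaz -29.6 yaz -120.8 yz 0.075 w 0.0872660364037716 gf 0.0 F [-0.4908 -0.6339  0.1829]
```

>>> send_rows(
  motion=[
    [[-1,0.25,-0.03,0.25,4]],
  ],
)

```text
time: 9.72
tcp_pos: [0.7772, -0.13, 0.6598]
ee_rot: [2.904, -0.668, 0.412]
wrist_force: [-0.1, -0.3, -0.5]
gripper_width: 0.0869
grip_force: 0.0
```

>>> send_rows(
  motion=[
    [[-1,0.25,-0.03,0.25,0]],
  ],
)

```text
time: 9.85
tcp_pos: [0.7823, -0.1316, 0.6705]
ee_rot: [2.895, -0.668, 0.475]
wrist_force: [-0.2, -0.2, 0.7]
gripper_width: 0.0869
grip_force: 0.0
```

>>> send_rows(
  motion=[
    [[-1,0.25,-0.03,0.25,0]],
  ],
)

```text
time: 9.98
tcp_pos: [0.7883, -0.1326, 0.6791]
ee_rot: [2.886, -0.662, 0.534]
wrist_force: [-0.6, 1.6, -0.2]
gripper_width: 0.0871
grip_force: 0.0
```

>>> send_rows(
  motion=[
    [[-1,0.25,-0.03,0.25,0]],
  ],
)

```text
time: 10.1
tcp_pos: [0.795, -0.1338, 0.6868]
ee_rot: [2.878, -0.654, 0.591]
wrist_force: [0.5, 0.5, -0.2]
gripper_width: 0.0869
grip_force: 0.0
```

```bash
python3 -c "
from h import *
st()"
```

```text
t 10.1 tcp [ 0.795  -0.1338  0.6868] q [-0.2642  0.5924  0.2188 -0.1212  1.9263  1.6883] tilt 23.9 az -31.4 xaz -25.1 yaz -116.1 yz 0.041 w 0.08694994748628541 gf 0.0 F [ 0.4951  0.5345 -0.1931]
```

>>> send_rows(
  motion=[
    [[-1,0.25,-0.03,0.25,0]],
  ],
)

```text
time: 10.22
tcp_pos: [0.802, -0.1352, 0.6943]
ee_rot: [2.867, -0.648, 0.648]
wrist_force: [0.3, -0.1, -0.5]
gripper_width: 0.0872
grip_force: 0.0
```

>>> send_rows(
  motion=[
    [[-1,0.25,-0.03,0.25,0]],
  ],
)

```text
time: 10.35
tcp_pos: [0.8093, -0.1367, 0.7019]
ee_rot: [2.856, -0.641, 0.706]
wrist_force: [0.4, -0.4, 0.2]
gripper_width: 0.0867
grip_force: 0.0
```

>>> send_rows(
  motion=[
    [[-1,0.25,-0.03,0.25,0]],
  ],
)

```text
time: 10.48
tcp_pos: [0.8168, -0.1382, 0.7095]
ee_rot: [2.843, -0.634, 0.764]
wrist_force: [-0.4, 0.1, 0.8]
gripper_width: 0.0867
grip_force: 0.0
```

>>> send_rows(
  motion=[
    [[-1,0.25,-0.03,0.25,0]],
  ],
)

```text
time: 10.6
tcp_pos: [0.8246, -0.1396, 0.7173]
ee_rot: [2.829, -0.626, 0.821]
wrist_force: [-0.5, -0.1, 0.1]
gripper_width: 0.0866
grip_force: 0.0
```

>>> send_rows(
  motion=[
    [[-1,0.25,-0.03,0.25,0]],
  ],
)

```text
time: 10.72
tcp_pos: [0.8325, -0.1411, 0.7251]
ee_rot: [2.814, -0.619, 0.88]
wrist_force: [-0.3, 0.4, 0.3]
gripper_width: 0.0872
grip_force: 0.0
```

>>> send_rows(
  motion=[
    [[-1,0.25,-0.03,0.25,0]],
  ],
)

```text
time: 10.85
tcp_pos: [0.8406, -0.1425, 0.733]
ee_rot: [2.798, -0.611, 0.938]
wrist_force: [0.2, 1.1, -0.7]
gripper_width: 0.0869
grip_force: 0.0
```

>>> send_rows(
  motion=[
    [[-1,0.25,-0.03,0.25,0]],
  ],
)

```text
time: 10.98
tcp_pos: [0.8488, -0.1441, 0.7408]
ee_rot: [2.78, -0.603, 0.995]
wrist_force: [-0.1, 0.6, 0.3]
gripper_width: 0.087
grip_force: 0.0
```

```bash
python3 -c "
from h import *
st()"
```

```text
t 10.975 tcp [ 0.8488 -0.1441  0.7408] q [-0.2687  0.5719  0.2191 -0.0861  1.6703  1.6901] tilt 39.2 az -23.2 xaz -24.8 yaz -114.2 yz -0.014 w 0.08700900239322934 gf 0.0 F [-0.1337  0.6281  0.2983]
```

>>> send_rows(
  motion=[
    [[-1,-0.2,0.09,-0.2,27],[-1,-0.2,0.09,-0.2,27],[-1,-0.2,0.09,-0.2,27],[-1,-0.38,0.19,-0.3,27],[-1,-0.4,0.19,-0.48,27],[-1,-0.4,0.19,-0.48,27],[-1,-0.4,0.19,-0.48,27],[-1,-0.4,0.19,-0.48,27],[-1,-0.4,0.19,-0.48,27],[-1,-0.4,0.19,-0.48,27]],
  ],
)

```text
time: 12.22
tcp_pos: [0.4809, 0.0299, 0.3065]
ee_rot: [-2.934, -0.064, -1.044]
wrist_force: [0.8, 0.6, 0.6]
gripper_width: 0.0868
grip_force: 0.0
```

Run:
```python
from h import *
st()
c=bot.camera('wrist'); save(c,'w1'); np.savez('w1.npz',**c); print(c['mtx'],-c['R'].T@c['t'],c['R'])
for t in ['grille','cup','grille_front','coffee_machine']: print(t,[(r['location'],round(r['conf'],2)) for r in bot.recognise('wrist',t)][:4])
```

```text
t 12.225 tcp [0.4809 0.0299 0.3065] q [-0.3158  0.0718  2.1661  0.7594  0.3449  0.5614] tilt 39.2 az 3.5 xaz 2.2 yaz -87.3 yz -0.011 w 0.08680071066045571 gf 0.0 F [0.7905 0.6029 0.5867]
[[309.7069   0.     322.4258]
 [  0.     309.7069 198.5999]
 [  0.       0.       1.    ]] [0.4483 0.0272 0.4653] [[ 0.048  -0.9988 -0.01  ]
 [-0.9175 -0.0402 -0.3957]
 [ 0.3948  0.0281 -0.9183]]
grille [([0.6271, 0.0596, 0.0487], 0.97)]
cup [([0.5816, 0.0618, 0.077], 0.95), ([0.6206, 0.1863, 0.0374], 0.77), ([0.8067, 0.2035, 0.0552], 0.46)]
grille_front [([0.628, 0.0592, 0.0461], 0.81)]
coffee_machine [([0.6302, 0.0595, 0.0455], 0.74), ([0.6064, 0.0606, 0.2866], 0.67)]
```

View pics/w1.png

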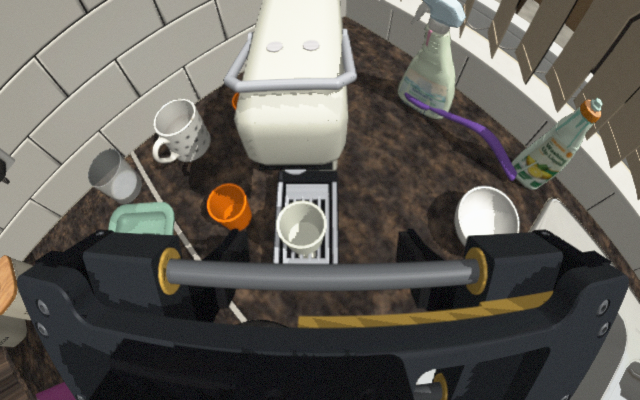

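```bash
cat >> h.py <<'E'
def fcloud(c):
    K=c['mtx'];z=c['range_z'];v,u=np.mgrid[:z.shape[0],:z.shape[1]].astype(float)
    x=(u-K[0,2])/K[0,0];y=(v-K[1,2])/K[1,1];r=np.hypot(x,y)+1e-9;k=np.where(r<1.45,np.tan(np.minimum(r,1.45))/r,0)
    P=np.stack([x*k*z,y*k*z,z],-1); P=(P-c['t'])@c['R']; P[c['range_z']<=0]=np.nan
    return P
E
python3 - <<'E'
from h import *
c=dict(np.load('w1.npz'));P=fcloud(c);im=c['img'].astype(int);Z=P[...,2]
win=(P[...,0]>.48)&(P[...,0]<.69)&(abs(P[...,1]-.062)<.1)
m=win&(Z>.103)&(Z<.115)&(P[...,0]<.62); print('cuprim',m.sum(),cv2.minEnclosingCircle(P[m][:,:2].astype(np.float32)),np.percentile(Z[m],[5,50,95]),P[m].min(0),P[m].max(0))
m=win&(Z>.038)&(Z<.056)
q=P[m][:,:2].astype(np.float32);print('housing',m.sum(),cv2.minAreaRect(q),P[m].min(0),P[m].max(0),np.median(Z[m]))
for x0 in np.arange(.50,.66,.02):
    s=q[abs(q[:,0]-x0)<.006]; print(round(x0,2),len(s),s[:,1].min() if len(s) else 0,s[:,1].max() if len(s) else 0)
W=(P[...,0]>.4)&(P[...,0]<.75)
m=W&(abs(P[...,1]+.23)<.1)&(Z>.047)&(Z<.06);print('bowl rim',m.sum(),cv2.minEnclosingCircle(P[m][:,:2].astype(np.float32)),np.median(Z[m]))
s=dict(np.load('scene0.npz'));S=cloud(s);i=s['img'].astype(int)
g=(i[...,1]>i[...,0]+15)&(abs(S[...,0]-.52)<.16)&(abs(S[...,1]-.34)<.17)&(S[...,2]<.03)&(S[...,2]>-.005)&(s['range_z']>0)
q=S[g];print('tray',len(q),cv2.minAreaRect(q[:,:2].astype(np.float32)),'floor',np.median(q[(abs(q[:,:2]-q[:,:2].mean(0))<.03).all(1)],0))
o=(i[...,0]>i[...,1]+60)&(abs(S[...,0]-.6)<.06)&(abs(S[...,1]-.19)<.06);print('orange',S[o].min(0),S[o].max(0))
E
```

```text
cuprim 517 ((0.5674633979797363, 0.06260209530591965), 0.031310226768255234) [0.1042 0.1084 0.1098] [0.5364 0.0319 0.103 ] [0.5986 0.0926 0.1109]
housing 3891 ((0.6083979606628418, 0.08947080373764038), (0.15554176270961761, 0.14700469374656677), 2.91501784324646) [0.53   0.0141 0.038 ] [0.6896 0.1619 0.056 ] 0.0468572905642355
0.5 0 0 0
0.52 0 0 0
0.54 415 0.014090754 0.1064957
0.56 344 0.014742977 0.10739799
0.58 329 0.0154081825 0.1083639
0.6 137 0.015976835 0.15597542
0.62 226 0.016497679 0.15276283
0.64 417 0.018626682 0.110005245
0.66 445 0.01928106 0.11053098
bowl rim 657 ((0.6562305688858032, -0.25214913487434387), 0.1164965108036995) 0.052348376980610054
tray 4203 ((0.5260245203971863, 0.3433303236961365), (0.2229728251695633, 0.1539282649755478), 5.780145168304443) floor [0.5165 0.3486 0.0018]
orange [ 0.576   0.1496 -0.0015] [0.6378 0.2116 0.0644]
```

>>> send_rows(
  motion=[
    [[-1,0.02,0.028,-0.05,0],[-1,0.022,0.028,-0.1,0],[-1,0.024,0.028,-0.144,0],[-1,0.024,0.029,-0.144,0]],
  ],
)

```text
time: 12.98
tcp_pos: [0.5135, 0.0666, 0.2332]
ee_rot: [-2.872, -0.087, -1.072]
wrist_force: [1.1, 0.5, -0.7]
gripper_width: 0.0868
grip_force: 0.0
```

Run:
```python
from h import *
st()
c=bot.camera('wrist'); P=fcloud(c);Z=P[...,2]
m=(P[...,0]>.52)&(P[...,0]<.62)&(abs(P[...,1]-.062)<.045)&(Z>.103)&(Z<.115); print('cuprim',m.sum(),cv2.minEnclosingCircle(P[m][:,:2].astype(np.float32)),P[m].min(0),P[m].max(0))
```

```text
t 12.975 tcp [0.5135 0.0666 0.2332] q [-0.2195  0.3058  2.2204  1.8599  0.2417 -0.4944] tilt 41.1 az 7.8 xaz 2.0 yaz -85.5 yz -0.05 w 0.0868106495637881 gf 0.0 F [ 1.1175  0.4687 -0.7231]
cuprim 715 ((0.5674414038658142, 0.0628800317645073), 0.03128241375088692) [0.5421 0.0326 0.103 ] [0.5977 0.0934 0.1112]
```

>>> send_rows(
  motion=[
    [[-1,-0.009,-0.008,-0.04,-3],[-1,-0.009,-0.008,-0.07,-3],[-1,-0.009,-0.008,-0.07,-3],[-1,-0.009,-0.008,-0.07,-3],[-1,-0.009,-0.008,-0.07,-3]],
  ],
)

```text
time: 13.65
tcp_pos: [0.502, 0.0597, 0.1623]
ee_rot: [-2.889, -0.013, -1.074]
wrist_force: [0.1, 0.1, 0.4]
gripper_width: 0.087
grip_force: 0.0
```

Run:
```python
from h import *
st()
```

```text
t 13.65 tcp [0.502  0.0597 0.1623] q [-0.2215  0.5116  2.3221  2.6389  0.4296 -1.2648] tilt 40.9 az 5.2 xaz -1.0 yaz -88.4 yz -0.053 w 0.08696663571274635 gf 0.0 F [0.1272 0.1195 0.3844]
```

>>> send_rows(
  motion=[
    [[-1,0.033,0.0015,-0.039,0],[-1,0.0655,0.003,-0.077,0],[-1,0.0655,0.003,-0.077,0],[-1,0.0655,0.003,-0.077,0],[1,0.0655,0.003,-0.077,0],[1,0.0655,0.003,-0.077,0],[1,0.0655,0.003,-0.077,0],[1,0.0655,0.003,-0.077,0]],
  ],
)

```text
time: 14.65
tcp_pos: [0.5653, 0.0627, 0.0845]
ee_rot: [-2.891, -0.011, -1.069]
wrist_force: [-0.4, 0.0, 3.2]
gripper_width: 0.058
grip_force: 28.8
```

Run:
```python
from h import *
st()
```

```text
t 14.65 tcp [0.5653 0.0627 0.0845] q [-0.1737  0.7395  2.1947  2.79    0.5127 -1.381 ] tilt 40.7 az 5.1 xaz -1.0 yaz -88.5 yz -0.053 w 0.058039850449952954 gf 28.81911093942108 F [-0.4162  0.0102  3.1862]
```

>>> send_rows(
  motion=[
    [[1,0.0,0.0,0.02,0],[1,-0.02,0.0,0.04,0],[1,-0.05,-0.01,0.05,0],[1,-0.05,-0.05,0.05,0],[1,-0.04,-0.1,0.05,0],[1,-0.02,-0.145,0.05,0],[1,-0.015,-0.145,0.02,0],[1,-0.015,-0.145,-0.01,0],[1,-0.015,-0.145,-0.03,0],[1,-0.015,-0.145,-0.03,0]],
  ],
)

```text
time: 15.9
tcp_pos: [0.5494, -0.082, 0.052]
ee_rot: [-2.892, -0.009, -1.062]
wrist_force: [-0.1, 0.6, -1.3]
gripper_width: 0.0579
grip_force: 29.0
```

Run:
```python
from h import *
st()
c=bot.camera('wrist'); P=fcloud(c);Z=P[...,2];save(c,'w2')
m=(abs(P[...,0]-.55)<.05)&(abs(P[...,1]+.082)<.05)&(Z>.062)&(Z<.1)
q=P[m];print(m.sum(),q.min(0),q.max(0))
r=q[q[:,2]>np.percentile(q[:,2],60)];A=np.c_[r[:,:2],np.ones(len(r))];print(np.linalg.lstsq(A,r[:,2],rcond=None)[0],cv2.minEnclosingCircle(r[:,:2].astype(np.float32)))
s=bot.camera('scene'); save(s,'s2'); Q=cloud(s)
m=(abs(Q[...,0]-.55)<.04)&(abs(Q[...,1]+.082)<.04)&(s['img'].min(-1)>120);q=Q[m];print(q.min(0),q.max(0)) if m.any() else 0
```

```text
t 15.9 tcp [ 0.5494 -0.082   0.052 ] q [-0.5639  0.8285  2.2089  2.4015  0.626  -1.3777] tilt 40.5 az 5.2 xaz -1.2 yaz -88.5 yz -0.055 w 0.05790432521470393 gf 29.03587941931619 F [-0.125   0.5729 -1.2618]
6791 [ 0.5138 -0.1246  0.062 ] [ 0.5827 -0.0412  0.1   ]
[-0.1743 -0.0112  0.1746] ((0.5406765341758728, -0.08238907903432846), 0.04184484854340553)
[ 0.5219 -0.1191  0.015 ] [ 0.5574 -0.0531  0.1342]
```

View pics/s2.png

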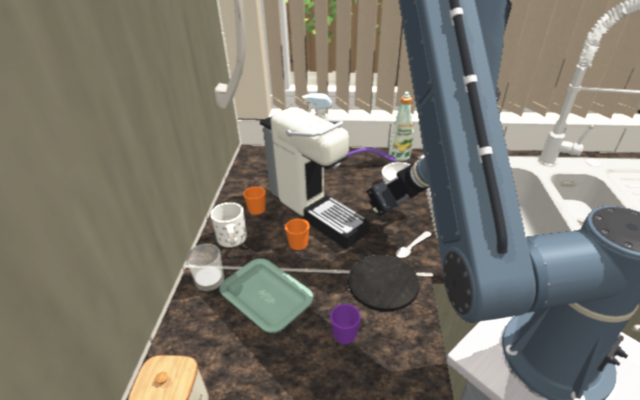

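>>> send_rows(
  motion=[
    [[1,0,0,-0.008,0],[1,0,0,-0.0125,0],[1,0,0,-0.0135,0]],
  ],
)

```text
time: 16.38
tcp_pos: [0.5502, -0.0822, 0.0403]
ee_rot: [-2.892, -0.011, -1.067]
wrist_force: [0.4, 0.8, -1.3]
gripper_width: 0.0577
grip_force: 29.0
```

>>> send_rows(
  motion=[
    [[-0.2,0,0,0,0],[-1,0,0,0,0],[-1,0,0,0,0],[-1,-0.03,-0.003,0.04,0],[-1,-0.045,-0.005,0.09,0],[-1,-0.045,-0.005,0.13,0],[-1,-0.045,-0.005,0.13,0]],
  ],
)

```text
time: 17.25
tcp_pos: [0.506, -0.0877, 0.1739]
ee_rot: [-2.892, -0.015, -1.078]
wrist_force: [-0.1, 0.2, 0.3]
gripper_width: 0.087
grip_force: 0.0
```

Run:
```python
from h import *
st()
c=bot.camera('wrist'); P=fcloud(c);Z=P[...,2];save(c,'w3');np.savez('w3.npz',**c)
m=(abs(P[...,0]-.55)<.06)&(abs(P[...,1]+.082)<.05)&(Z>.054)&(Z<.07);q=P[m]
A=np.c_[q[:,:2],np.ones(len(q))];print(m.sum(),np.linalg.lstsq(A,q[:,2],rcond=None)[0],cv2.minEnclosingCircle(q[:,:2].astype(np.float32)),np.percentile(q[:,2],[5,50,95]))
```

```text
t 17.25 tcp [ 0.506  -0.0877  0.1739] q [-0.6517  0.4798  2.2689  1.9208  0.4875 -0.9176] tilt 41.0 az 4.8 xaz -0.8 yaz -88.4 yz -0.048 w 0.08701176759808 gf 0.0 F [-0.1038  0.2238  0.2752]
812 [-0.0352 -0.0114  0.0794] ((0.552884578704834, -0.08226631581783295), 0.031229913234710693) [0.0549 0.0616 0.0631]
```

View pics/w3.png

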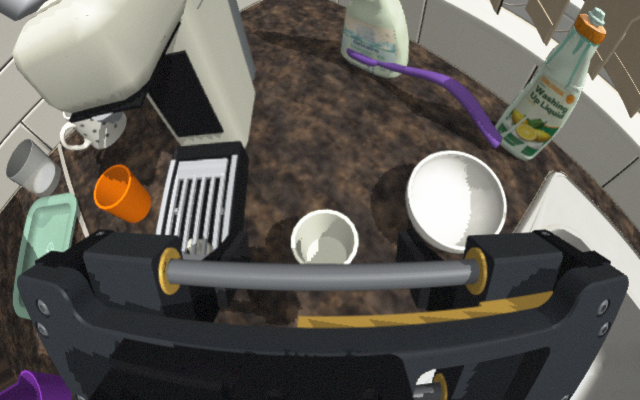

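>>> send_rows(
  motion=[
    [[1,0.0,0.05,0,0],[1,0.01,0.1,-0.01,0],[1,0.025,0.149,-0.02,0],[1,0.035,0.149,-0.03,0],[1,0.035,0.149,-0.03,0],[1,0.035,0.149,-0.03,0]],
  ],
)

```text
time: 18.05
tcp_pos: [0.5398, 0.0601, 0.1396]
ee_rot: [-2.894, -0.007, -1.065]
wrist_force: [-0.8, 0.3, -0.2]
gripper_width: 0.0349
grip_force: 0.0
```

Run:
```python
from h import *
st()
c=dict(np.load('w3.npz'));P=fcloud(c);Z=P[...,2]
m=(P[...,0]>.45)&(P[...,0]<.75)&(abs(P[...,1]+.22)<.09)&(Z>.045)&(Z<.058);q=P[m][:,:2].astype(np.float32)
(cx,cy),r=cv2.minEnclosingCircle(q);print('bowl',cx,cy,r,m.sum())
A=np.c_[2*q,np.ones(len(q))];s=np.linalg.lstsq(A,(q**2).sum(1),rcond=None)[0];print(s,np.sqrt(s[2]+s[0]**2+s[1]**2))
# grille profile along machine centreline
a=np.radians(2.5);ux=np.array([np.cos(a),np.sin(a)]);uy=np.array([-ux[1],ux[0]])
d=P[...,:2]-np.array([.587,.0625]);X=d@ux;Y=d@uy
im=c['img'].mean(-1)
for x0 in range(-84,90,6):
    k=(abs(X*1e3-x0)<3)&(abs(Y)<.028)&(Z<.06)
    print(x0,k.sum(),np.round(np.nanpercentile(Z[k],[10,50,90])*1e3,1) if k.sum()>4 else '',np.percentile(im[k],[10,90]) if k.sum()>4 else '')
```

```text
t 18.05 tcp [0.5398 0.0601 0.1396] q [-0.1924  0.5827  2.2372  2.6724  0.4065 -1.2677] tilt 40.5 az 4.9 xaz -1.2 yaz -88.6 yz -0.053 w 0.034882160425443044 gf 0.0 F [-0.8094  0.2879 -0.2469]
bowl 0.6486873030662537 -0.23709025979042053 0.106999471783638 1780
[ 0.6463 -0.2247 -0.4626] 0.07496219452257913
-84 0  
-78 0  
-72 0  
-66 0  
-60 0  
-54 74 [45.7 46.5 47.5] [108.3333 121.    ]
-48 97 [44.6 46.5 47.2] [ 93.0667 123.8   ]
-42 136 [24.2 44.5 46.7] [ 93.3333 185.3333]
-36 174 [15.3 40.2 46.8] [ 90.8    208.6667]
-30 134 [16.4 45.1 47.1] [102.5667 210.6667]
-24 173 [10.3 45.7 47.3] [ 50.4667 218.2   ]
-18 220 [ 7.8 44.1 47.1] [ 32.3    214.3333]
-12 223 [ 7.7 43.  47.1] [ 29.7333 212.6667]
-6 213 [ 7.9 42.7 47.3] [ 31.3333 211.6667]
0 228 [ 7.8 42.8 47.2] [ 31.6667 211.8667]
6 201 [ 7.7 43.  47.2] [ 28.6667 210.    ]
12 208 [ 8.  43.6 47.5] [ 28.9    211.5333]
18 192 [ 8.  44.1 47.4] [ 30.1667 211.    ]
24 168 [ 8.  45.2 47.5] [ 29.5667 214.    ]
30 178 [ 7.8 44.7 47.6] [ 30.2333 211.3333]
36 179 [ 7.6 44.2 47.5] [ 32.     209.1333]
42 291 [ 7.8 46.6 47.8] [ 41.     213.6667]
48 252 [ 8.  47.  47.9] [ 37.4    210.3333]
54 249 [ 8.  47.1 48.1] [ 33.2    215.3333]
60 237 [10.7 47.1 48. ] [ 50.8    211.6667]
66 45 [16.5 46.8 47.8] [ 43.0667 201.5333]
72 308 [39.3 44.7 46.4] [29.     70.4333]
78 169 [45.3 46.1 47. ] [34.3333 40.    ]
84 162 [45.3 46.1 46.8] [34.  48.3]
```

>>> send_rows(
  motion=[
    [[1,0.02,0.001,-0.019,0],[1,0.04,0.002,-0.038,0],[1,0.06,0.003,-0.057,0],[1,0.07,0.0035,-0.066,0],[1,0.07,0.0035,-0.066,0]],
  ],
)

```text
time: 18.68
tcp_pos: [0.6103, 0.0639, 0.0741]
ee_rot: [-2.893, -0.008, -1.067]
wrist_force: [-0.7, 0.1, 0.4]
gripper_width: 0.0005
grip_force: 0.0
```

>>> send_rows(
  motion=[
    [[1,0.0,0.0,-0.005,0],[1,0.0,0.0,-0.01,0],[1,0.0,0.0,-0.014,0],[1,0.0,0.0,-0.017,0]],
  ],
)

```text
time: 19.18
tcp_pos: [0.6105, 0.0656, 0.0578]
ee_rot: [-2.89, -0.012, -1.07]
wrist_force: [-3.1, 1.1, 7.6]
gripper_width: 0.0004
grip_force: 4.4
```

>>> send_rows(
  motion=[
    [[1,-0.01,0.0,0.015,0],[1,-0.04,-0.003,0.045,0],[1,-0.08,-0.004,0.09,0],[1,-0.09,-0.004,0.12,0],[1,-0.09,-0.004,0.12,0]],
  ],
)

```text
time: 19.8
tcp_pos: [0.519, 0.0614, 0.1799]
ee_rot: [-2.891, -0.012, -1.073]
wrist_force: [-0.4, 0.5, -0.4]
gripper_width: 0.0006
grip_force: 0.0
```

```bash
cat >> h.py <<'E'
def prof(c):
    P=fcloud(c);Z=P[...,2]
    a=np.radians(2.5);ux=np.array([np.cos(a),np.sin(a)]);uy=np.array([-ux[1],ux[0]])
    d=P[...,:2]-np.array([.587,.0625]);X=d@ux;Y=d@uy
    for x0 in range(-84,80,6):
        k=(abs(X*1e3-x0)<3)&(abs(Y)<.030)&(Z<.12)
        if k.sum()>4: print(x0,k.sum(),np.round(np.nanpercentile(Z[k],[10,50,95])*1e3,1))
    return P,X,Y
E
python3 - <<'E'
from h import *
st()
c=bot.camera('wrist');save(c,'w4');prof(c)
E
```

```text
t 19.8 tcp [0.519  0.0614 0.1799] q [-0.2025  0.46    2.2621  2.5264  0.3294 -1.1246] tilt 40.8 az 5.0 xaz -0.9 yaz -88.4 yz -0.051 w 0.0006222167526400803 gf 0.0 F [-0.4235  0.5295 -0.3622]
-84 64 [-0.7  0.2  1.2]
-18 7 [55.5 56.9 57.7]
-12 60 [53.9 55.5 56.5]
-6 136 [33.4 52.3 54.3]
0 168 [ 8.3 49.4 51.8]
6 224 [ 8.2 41.5 49.2]
12 282 [ 7.8 21.2 46.4]
18 261 [ 7.6  9.4 43.8]
24 237 [ 7.6  9.1 41.1]
30 249 [ 7.4  8.8 38.4]
36 241 [ 7.6  8.8 35.9]
42 357 [ 7.8 27.  33.3]
48 358 [ 7.8 28.8 30.9]
54 203 [25.5 27.  28.8]
60 186 [23.5 24.7 26.3]
66 122 [17.1 22.6 41.2]
72 892 [19.4 36.6 46.7]
78 234 [45.5 46.3 47.1]
```

View pics/w4.png

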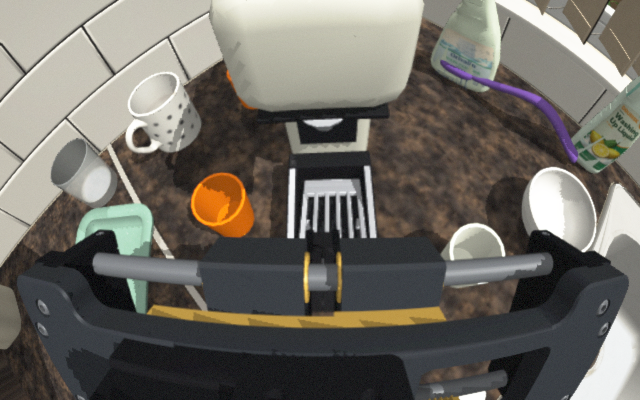

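>>> send_rows(
  motion=[
    [[-1,0.0,0.0,0.0,0],[-1,-0.02,-0.001,-0.03,0],[-1,-0.023,-0.002,-0.055,0],[-1,-0.023,-0.002,-0.055,0],[-1,-0.023,-0.002,-0.06,0],[-1,-0.005,-0.001,-0.085,0],[-1,0.016,-0.001,-0.108,0],[-1,0.016,-0.001,-0.108,0],[-1,0.016,-0.001,-0.108,0]],
  ],
)

```text
time: 20.98
tcp_pos: [0.5333, 0.0624, 0.0699]
ee_rot: [-2.892, -0.016, -1.062]
wrist_force: [1.4, -0.3, 0.2]
gripper_width: 0.0813
grip_force: 0.1
```

Run:
```python
from h import *
st()
c=bot.camera('wrist');save(c,'w5');prof(c)
cv2.imwrite('pics/w5c.png',cv2.resize(c['img'][140:340,180:460,::-1],None,fx=2.6,fy=2.6))
```

```text
t 20.975 tcp [0.5333 0.0624 0.0699] q [-0.1933  0.7929  2.2777  2.8281  0.6385 -1.4546] tilt 40.5 az 5.4 xaz -0.8 yaz -88.2 yz -0.054 w 0.08132395540433407 gf 0.12005394087836407 F [ 1.3671 -0.2879  0.1504]
-78 963 [43.  45.5 47. ]
-72 960 [43.8 45.7 47.1]
-66 455 [ 7.8 39.4 41.9]
-60 173 [7.4 8.3 9.4]
-48 460 [45.7 46.6 47.8]
-42 516 [32.  46.4 47.7]
-36 759 [ 8.1 37.9 47.6]
-30 733 [ 8.  43.  47.6]
-24 659 [ 8.  45.6 47.6]
-18 744 [ 7.7 25.8 47.7]
-12 870 [ 7.8 19.9 47.6]
-6 768 [ 7.9 32.3 47.7]
0 691 [ 7.9 33.3 47.7]
6 742 [ 7.8 37.9 47.7]
12 609 [ 7.9 32.9 47.8]
18 572 [ 7.8 30.8 47.9]
24 534 [ 7.8 41.4 48. ]
30 551 [ 7.6  9.2 47.9]
36 541 [ 7.7  9.2 47.9]
42 861 [ 8.  45.5 48. ]
48 809 [ 7.9 47.1 48.2]
54 796 [ 8.  47.1 48.3]
60 908 [10.3 46.7 48.2]
66 212 [46.7 47.5 48.4]
72 603 [43.7 45.6 47.1]
78 407 [45.6 46.3 47.1]
```

View pics/w5c.png

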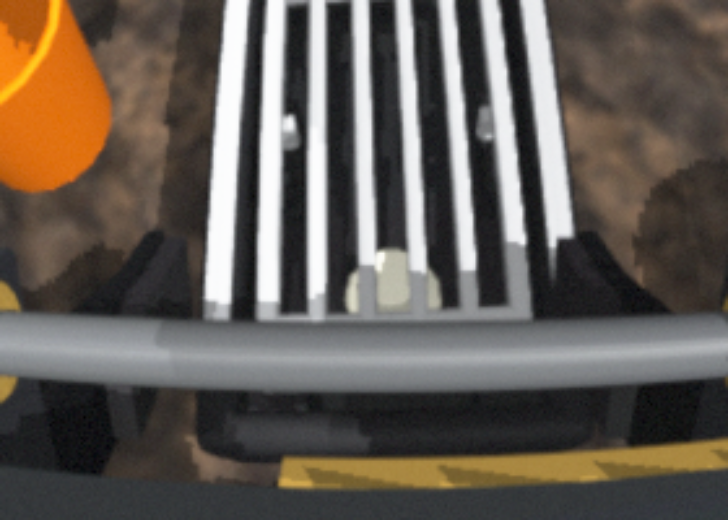

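>>> send_rows(
  motion=[
    [[1,-0.02,0.0,0.03,0],[1,-0.01,0.0,0.07,0],[1,0.007,0.0,0.075,0],[1,0.007,0.0,0.075,0],[1,0.007,0.0,0.075,0],[1,0.007,0.0,0.075,0],[1,0.03,0.0,0.05,0],[1,0.055,0.001,0.025,0],[1,0.077,0.001,0.004,0],[1,0.077,0.001,0.004,0]],
  ],
)

```text
time: 22.28
tcp_pos: [0.6133, 0.0612, 0.0712]
ee_rot: [-2.893, -0.01, -1.064]
wrist_force: [-0.1, -0.3, 0.4]
gripper_width: 0.0016
grip_force: 0.0
```

>>> send_rows(
  motion=[
    [[1,0.0,0.0,-0.005,0],[1,0.0,0.0,-0.01,0],[1,0.0,0.0,-0.014,0],[1,0.0,0.0,-0.017,0]],
  ],
)

```text
time: 22.78
tcp_pos: [0.6139, 0.0613, 0.0577]
ee_rot: [-2.889, -0.011, -1.073]
wrist_force: [-1.5, -0.2, 10.1]
gripper_width: 0.0007
grip_force: 4.2
```

>>> send_rows(
  motion=[
    [[1,-0.01,0.0,0.015,0],[1,-0.04,-0.003,0.045,0],[-1,-0.08,-0.004,0.09,0],[-1,-0.11,-0.004,0.09,0],[-1,-0.114,-0.004,0.08,0],[-1,-0.114,-0.004,0.06,0],[-1,-0.114,-0.004,0.06,0],[-1,-0.114,-0.004,0.06,0],[-1,-0.114,-0.004,0.06,0]],
  ],
)

```text
time: 23.9
tcp_pos: [0.4993, 0.0573, 0.1172]
ee_rot: [-2.892, -0.012, -1.069]
wrist_force: [1.0, 0.7, 0.5]
gripper_width: 0.0623
grip_force: 0.0
```

Run:
```python
from h import *
st()
c=bot.camera('wrist');save(c,'w6');prof(c)
```

```text
t 23.9 tcp [0.4993 0.0573 0.1172] q [-0.2298  0.665   2.3591  2.7718  0.6001 -1.4253] tilt 40.7 az 5.1 xaz -1.0 yaz -88.4 yz -0.052 w 0.0623431318062711 gf 0.0 F [0.9893 0.6943 0.4573]
-72 187 [43.2 45.2 46.5]
-66 207 [39.6 40.6 41.8]
-60 230 [ 7.5  8.4 36.8]
-54 991 [ 7.8 70.  73.4]
-48 1074 [ 7.9 69.7 72.4]
-42 997 [ 8.  67.1 70.1]
-36 483 [ 7.9 65.3 67.7]
-30 183 [61.8 63.2 65.2]
-24 197 [59.1 60.7 62.3]
-18 166 [56.5 58.1 59.6]
-12 394 [ 8.  26.5 56.8]
-6 437 [ 7.8 29.3 54. ]
0 398 [ 7.9 20.1 51.6]
6 407 [ 7.7 31.5 49.2]
12 331 [ 7.6  9.5 46.5]
18 309 [ 7.8  9.5 43.9]
24 288 [ 7.8  8.9 41.2]
30 294 [ 7.7  8.8 38.9]
36 319 [ 7.7  8.8 36. ]
42 425 [ 7.9 26.9 33. ]
48 431 [ 7.8 29.1 31.2]
54 341 [ 8.  26.5 28.7]
60 188 [24.1 25.1 26.5]
66 168 [21.5 23.2 43.7]
72 1251 [21.2 35.9 46.6]
78 289 [45.5 46.3 47.2]
```

>>> send_rows(
  motion=[
    [[-1,0,0,0,0],[-1,0,0,0,0],[-1,0,0,0,0],[-1,0,0.003,0,0]],
  ],
)

```text
time: 24.45
tcp_pos: [0.4992, 0.0602, 0.1163]
ee_rot: [-2.892, -0.01, -1.067]
wrist_force: [0.2, -0.0, -0.7]
gripper_width: 0.0868
grip_force: 0.0
```

>>> send_rows(
  motion=[
    [[-1,0.012,0.0,-0.014,0],[-1,0.025,0.0,-0.029,0],[-1,0.037,0.0,-0.043,0],[-1,0.037,0.0,-0.043,0]],
  ],
)

```text
time: 24.95
tcp_pos: [0.5369, 0.0603, 0.0724]
ee_rot: [-2.892, -0.011, -1.067]
wrist_force: [-1.0, -0.7, -0.2]
gripper_width: 0.0874
grip_force: 0.0
```

Run:
```python
from h import *
st()
c=bot.camera('wrist');save(c,'w7');P,X,Y=prof(c)
k=(P[...,2]>.05)&(P[...,2]<.08)&(X>-.05)&(X<-.02)&(c['img'].min(-1)>130)
print('Y rails',np.percentile(Y[k],[0,1,99,100]),'wy',np.percentile(P[k][:,1],[1,99]))
```

```text
t 24.95 tcp [0.5369 0.0603 0.0724] q [-0.1954  0.7851  2.2702  2.8249  0.6269 -1.4484] tilt 40.6 az 5.1 xaz -1.0 yaz -88.4 yz -0.053 w 0.08735097572282388 gf 0.0 F [-1.0341 -0.717  -0.1636]
-84 30 [-0.4  0.3  1.4]
-78 501 [43.2 45.9 47.2]
-72 918 [43.8 45.7 47.1]
-66 589 [ 7.8 39.4 41.6]
-60 584 [ 7.5  8.4 40.4]
-54 69 [ 7.7  8.8 73.5]
-48 1000 [70.  71.2 72.7]
-42 1046 [67.5 68.8 70.3]
-36 572 [64.8 66.3 67.8]
-30 391 [61.5 63.4 64.9]
-24 359 [58.6 60.7 62.2]
-18 586 [ 7.8 56.6 59.6]
-12 773 [ 7.9 20.5 56.7]
-6 713 [ 7.9 32.4 54.2]
0 652 [ 7.8 28.2 51.6]
6 705 [ 7.8 33.1 49. ]
12 555 [ 7.9 16.7 46.5]
18 516 [ 7.8 14.  43.9]
24 463 [ 7.8  9.1 41.1]
30 486 [ 7.7  9.  38.7]
36 473 [ 7.7  8.8 36.2]
42 634 [ 7.8 26.7 33.3]
48 686 [ 7.8 29.1 31.3]
54 508 [ 8.  26.9 28.7]
60 296 [23.6 25.  26.4]
66 271 [22.2 23.4 42.7]
72 1879 [21.9 36.3 46.5]
78 425 [45.6 46.3 47.3]
Y rails [-0.2701 -0.2546  0.0304  0.0316] wy [-0.1938  0.0914]
```

>>> send_rows(
  motion=[
    [[1,0,0,0,0],[1,0,0,0,0],[1,0,0,0,0],[1,0,0,0,0],[1,0,0,0,0]],
  ],
)

```text
time: 25.62
tcp_pos: [0.5359, 0.0602, 0.0735]
ee_rot: [-2.892, -0.011, -1.067]
wrist_force: [-1.1, -0.9, 1.8]
gripper_width: 0.0634
grip_force: 30.0
```

>>> send_rows(
  motion=[
    [[1,-0.001,0,0.01,0],[1,-0.003,0,0.025,0],[1,-0.008,0,0.045,0],[1,-0.012,0,0.065,0],[1,-0.012,0,0.085,0],[1,-0.012,0,0.1,0],[1,-0.012,0,0.1,0]],
  ],
)

```text
time: 26.5
tcp_pos: [0.5242, 0.0602, 0.1749]
ee_rot: [-2.892, -0.012, -1.071]
wrist_force: [-0.0, -0.8, -2.1]
gripper_width: 0.0636
grip_force: 30.0
```

Run:
```python
from h import *
st()
c=bot.camera('wrist');save(c,'w8');np.savez('w8.npz',**c);prof(c)
P=fcloud(c);i=c['img'].astype(int)
g=(i[...,1]>i[...,0]+12)&(abs(P[...,0]-.52)<.16)&(abs(P[...,1]-.34)<.17)&(P[...,2]<.03)&(P[...,2]>-.005)
q=P[g];print('tray wrist',len(q),cv2.minAreaRect(q[:,:2].astype(np.float32)),q.min(0),q.max(0))
s=dict(np.load('scene0.npz'));S=cloud(s);i=s['img'].astype(int)
g=((i[...,1]>i[...,0]+15)&(abs(S[...,0]-.52)<.16)&(abs(S[...,1]-.34)<.17)&(S[...,2]<.03)&(S[...,2]>.012)&(s['range_z']>0)).astype(np.uint8)
n,l,stt,_=cv2.connectedComponentsWithStats(g);k=1+stt[1:,4].argmax()
g2=((i[...,1]>i[...,0]+15)&(abs(S[...,0]-.52)<.16)&(abs(S[...,1]-.34)<.17)&(S[...,2]<.03)&(S[...,2]>-.005)&(s['range_z']>0)).astype(np.uint8)
for gg in (g,g2):
    gg=cv2.morphologyEx(gg,cv2.MORPH_OPEN,np.ones((2,2),np.uint8)) if gg is g2 else gg
    n,l,stt,_=cv2.connectedComponentsWithStats(gg);k=1+stt[1:,4].argmax();q=S[l==k]
    q=q[(q[:,2]>.014)];print('tray scene',len(q),cv2.minAreaRect(q[:,:2].astype(np.float32)),np.percentile(q,[1,99],axis=0))
```

```text
t 26.5 tcp [0.5242 0.0602 0.1749] q [-0.2029  0.4767  2.2535  2.5377  0.3354 -1.1371] tilt 40.8 az 5.0 xaz -0.9 yaz -88.4 yz -0.051 w 0.0635933016006859 gf 29.986889906285796 F [-0.0379 -0.7866 -2.0663]
-84 9 [-0.8  0.2  1.3]
-78 583 [ 8.2 44.6 46.9]
-72 371 [43.6 45.8 47.2]
-66 244 [ 7.7 39.4 41.8]
-60 273 [ 7.4  8.4 40.5]
-54 100 [7.  8.1 9.1]
-6 30 [31.7 33.4 34.3]
0 94 [ 7.6  8.9 32.9]
6 197 [ 7.4  8.7 30.3]
12 184 [ 7.6  8.7 34. ]
18 163 [ 7.3  8.3 28.3]
24 127 [7.4 8.4 9.5]
30 154 [7.4 8.3 9.4]
36 157 [7.4 8.2 9.4]
42 151 [7.2 8.2 9.5]
48 145 [7.  8.3 9.6]
54 147 [ 7.4  8.4 10.1]
60 239 [ 8.8 15.6 17.2]
66 169 [15.6 16.4 32.3]
72 580 [19.3 36.  46.6]
78 146 [45.5 46.3 47.4]
tray wrist 2003 ((0.5950537919998169, 0.3694326877593994), (0.06420068442821503, 0.16669858992099762), 7.0469841957092285) [ 0.5577  0.2847 -0.0044] [0.632  0.4518 0.0237]
tray scene 1608 ((0.5159562826156616, 0.3482857346534729), (0.20393697917461395, 0.14203989505767822), 5.780145168304443) [[0.4131 0.2757 0.0146]
 [0.6146 0.423  0.0234]]
tray scene 1570 ((0.27101582288742065, 0.43406036496162415), (0.19016510248184204, 0.7338526248931885), 70.62135314941406) [[0.4111 0.2759 0.0146]
 [0.6128 0.4247 0.0241]]
```

View pics/w8.png

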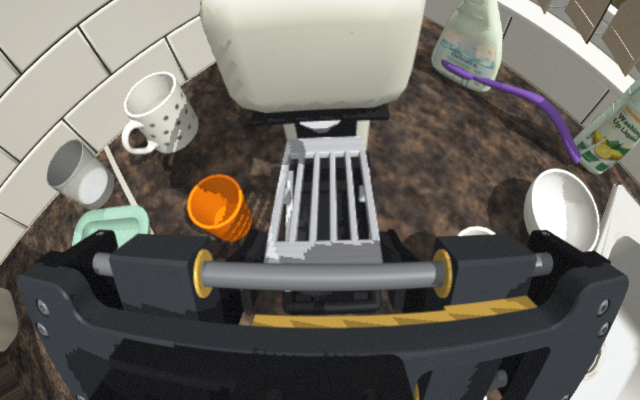

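>>> send_rows(
  motion=[
    [[1,-0.01,0.02,-0.01,0],[1,-0.02,0.05,-0.02,1],[1,-0.03,0.09,-0.025,2],[1,-0.04,0.13,-0.025,3],[1,-0.05,0.17,-0.025,4],[1,-0.056,0.21,-0.025,4],[1,-0.056,0.25,-0.025,4],[1,-0.056,0.288,-0.025,4],[1,-0.056,0.288,-0.025,4],[1,-0.056,0.288,-0.025,4]],
  ],
)

```text
time: 27.8
tcp_pos: [0.4673, 0.3475, 0.1472]
ee_rot: [-2.871, -0.112, -1.053]
wrist_force: [0.2, -0.1, -1.8]
gripper_width: 0.0634
grip_force: 30.0
```

```bash
cat > g.py <<'E'
from h import *
o,M=st()
c=bot.camera('wrist');save(c,'wg%d'%int(o['time']*10));P=fcloud(c);i=c['img'].astype(int)
g=(i[...,1]>i[...,0]+12)&(abs(P[...,0]-.52)<.16)&(abs(P[...,1]-.34)<.17)&(P[...,2]<.03)&(P[...,2]>.015)
q=P[g];print('tray rim pts',len(q),np.percentile(q,[1,99],axis=0))
T=o['tcp_pos'];k=(P[...,0]>T[0]-.02)&(P[...,0]<T[0]+.14)&(abs(P[...,1]-T[1])<.045)&(P[...,2]>T[2]-.07)&(P[...,2]<T[2]+.02)&(i.min(-1)>110)&(abs(i[...,1]-i[...,0])<12)
q=P[k]
A=np.c_[q[:,:2],np.ones(len(q))]
for _ in range(3):
    s=np.linalg.lstsq(A,q[:,2],rcond=None)[0];r=q[:,2]-A@s;m=abs(r)<.004;A,q=A[m],q[m]
print('plate',len(q),s,np.percentile(q,[1,50,99],axis=0),cv2.minAreaRect(q[:,:2].astype(np.float32)))
E
python3 g.py
```

```text
t 27.8 tcp [0.4673 0.3475 0.1472] q [ 0.5802  0.5864  2.0592  4.175   0.316  -2.1729] tilt 40.5 az 9.0 xaz 3.1 yaz -84.4 yz -0.051 w 0.06342820547931395 gf 29.987154162372462 F [ 0.1783 -0.0803 -1.7857]
tray rim pts 3297 [[0.4422 0.2806 0.0154]
 [0.6175 0.4241 0.0237]]
plate 7430 [-0.4441 -0.0537  0.3724] [[0.4664 0.3189 0.0946]
 [0.5004 0.3524 0.1312]
 [0.5831 0.3876 0.1465]] ((0.5254853963851929, 0.35437002778053284), (0.1190076619386673, 0.06415703892707825), 5.975367546081543)
```

>>> send_rows(
  motion=[
    [[1,-0.003,-0.005,-0.02,0],[1,-0.003,-0.005,-0.04,0],[1,-0.003,-0.005,-0.06,0],[1,-0.003,-0.005,-0.075,0],[1,-0.003,-0.005,-0.081,0],[1,-0.003,-0.005,-0.083,0],[1,-0.003,-0.005,-0.083,0]],
  ],
)

```text
time: 28.72
tcp_pos: [0.4654, 0.343, 0.0657]
ee_rot: [-2.868, -0.11, -1.056]
wrist_force: [0.9, -0.3, -1.8]
gripper_width: 0.0634
grip_force: 30.0
```

```bash
python3 g.py
```

```text
t 28.725 tcp [0.4654 0.343  0.0657] q [ 0.5735  0.7827  2.0966  3.7482  0.4798 -1.7185] tilt 40.7 az 9.0 xaz 2.9 yaz -84.5 yz -0.053 w 0.06344169680400993 gf 29.987329036812298 F [ 0.9208 -0.2967 -1.7629]
tray rim pts 9124 [[0.4317 0.2774 0.0154]
 [0.6171 0.4231 0.0236]]
plate 7447 [-0.4409 -0.0516  0.2876] [[0.4645 0.3144 0.0137]
 [0.4984 0.3481 0.0498]
 [0.5809 0.383  0.0651]] ((0.5232275128364563, 0.34977737069129944), (0.1181274950504303, 0.06378769129514694), 5.928285598754883)
```

>>> send_rows(
  motion=[
    [[1,0,0,-0.003,0],[1,0,0,-0.003,0],[-1,0,0,-0.003,0],[-1,0,0,-0.003,0],[-1,0,0,-0.003,0],[-1,0,0,-0.003,0],[-1,0,0,-0.003,0]],
  ],
)

```text
time: 29.65
tcp_pos: [0.4652, 0.3433, 0.0624]
ee_rot: [-2.868, -0.111, -1.056]
wrist_force: [0.1, -0.4, 0.3]
gripper_width: 0.0866
grip_force: 0.0
```

>>> send_rows(
  motion=[
    [[-1,0,-0.003,0.03,0],[-1,0,-0.003,0.08,0],[-1,0.01,-0.02,0.1,0],[-1,0.01,-0.02,0.1,0]],
  ],
)

```text
time: 30.15
tcp_pos: [0.4762, 0.3229, 0.1643]
ee_rot: [-2.866, -0.107, -1.061]
wrist_force: [-0.0, 0.1, 0.1]
gripper_width: 0.0871
grip_force: 0.0
```

Run:
```python
from h import *
o,M=st()
c=bot.camera('wrist');save(c,'w9');P=fcloud(c);i=c['img'].astype(int)
a=np.radians(6);d=P[...,:2]-np.array([.516,.348]);X=d@[np.cos(a),np.sin(a)];Y=d@[-np.sin(a),np.cos(a)]
k=(abs(X)<.085)&(abs(Y)<.045)&(P[...,2]>.008)&(P[...,2]<.06)&(abs(i[...,1]-i[...,0])<12)&(i.min(-1)>110)
print('grille',k.sum(),cv2.minAreaRect(np.c_[X[k],Y[k]].astype(np.float32)))
for x0 in range(-84,85,12):
    m=k&(abs(X*1e3-x0)<5)
    if m.sum()>5: print(x0,m.sum(),np.percentile(P[...,2][m],[10,50,90])*1e3,Y[m].min(),Y[m].max())
```

```text
t 30.15 tcp [0.4762 0.3229 0.1643] q [ 0.5175  0.5417  2.082   4.111   0.2827 -2.1612] tilt 40.9 az 9.1 xaz 2.8 yaz -84.5 yz -0.054 w 0.08712330647952142 gf 0.0 F [-0.037   0.0758  0.0511]
grille 3722 ((-0.005997259169816971, 0.0011991951614618301), (0.06385877728462219, 0.12862423062324524), 89.90945434570312)
-72 72 [ 9.2218 10.3916 11.3171] 0.012283178572250636 0.03238878219523676
-60 478 [11.1813 12.2991 13.3835] -0.030362871200434703 0.03236642488266771
-48 287 [12.1237 13.9851 15.4097] -0.030611144694670165 0.033199848672391306
-36 123 [14.4682 15.6612 16.9485] -0.03067578077244685 0.03316503537753288
-12 57 [20.6502 21.7124 22.4604] -0.03046599409940839 0.032805388093412144
0 292 [19.8716 23.0075 24.2671] -0.029808364170913024 0.032730376289877676
12 272 [24.182  25.267  26.4946] -0.03013260303869515 0.03291848015354313
24 263 [26.237  27.5601 28.8579] -0.030489139235055328 0.03308222615235986
36 503 [28.7139 29.9482 31.0412] -0.02983750880508862 0.032838924937123266
48 580 [30.872  32.0335 33.0835] -0.030182005690835543 0.032246699809114314
60 135 [32.5114 33.4339 34.2802] -0.030319345072411963 0.03223166638379111
```

View pics/w9.png

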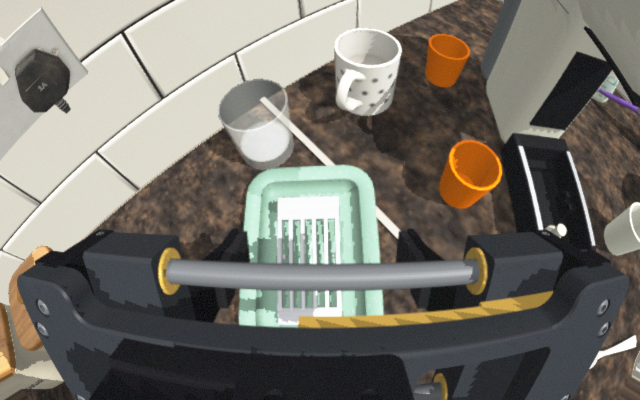

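>>> send_rows(
  motion=[
    [[-1,0.0,-0.05,0.0,-1],[-1,0.0,-0.1,0.0,-3],[-1,0.005,-0.16,-0.01,-3],[-1,0.01,-0.22,-0.015,-3],[-1,0.01,-0.265,-0.02,-3],[-1,0.01,-0.265,-0.02,-3],[-1,0.01,-0.265,-0.02,-3]],
  ],
)

```text
time: 31.08
tcp_pos: [0.4847, 0.0569, 0.1407]
ee_rot: [-2.888, -0.03, -1.059]
wrist_force: [-0.5, 0.4, -0.2]
gripper_width: 0.0871
grip_force: 0.0
```

Run:
```python
from h import *
o,M=st()
c=bot.camera('wrist');save(c,'w10');P,X,Y=prof(c);i=c['img'].astype(int)
print([(r['location'],round(r['conf'],2)) for r in bot.recognise('wrist','float')][:3])
k=(X>-.075)&(X<.0)&(abs(Y)<.033)&(P[...,2]>.024)&(P[...,2]<.042)&(i.min(-1)>90)
print('knob',k.sum(),P[k].min(0),P[k].max(0),np.median(P[k],0),np.percentile(i[k],[10,50,90],axis=0))
m=k&(P[...,2]>.033);print(m.sum(),P[m].min(0),P[m].max(0),cv2.minEnclosingCircle(P[m][:,:2].astype(np.float32)))
Z=P[...,2];m=(P[...,0]>.55)&(P[...,0]<.75)&(P[...,1]<-.14)&(P[...,1]>-.32)&(Z>.048)&(Z<.056)&(i.min(-1)>120);q=P[m][:,:2].astype(np.float32)
print('bowl',m.sum(),cv2.minEnclosingCircle(q) if m.any() else 0, q.min(0),q.max(0))
print([(r['location'],round(r['conf'],2)) for r in bot.recognise('wrist','bowl')][:3])
```

```text
t 31.075 tcp [0.4847 0.0569 0.1407] q [-0.2519  0.5846  2.3805  2.6882  0.5432 -1.368 ] tilt 40.4 az 6.0 xaz -0.3 yaz -87.7 yz -0.054 w 0.08711876479750652 gf 0.0 F [-0.4631  0.4279 -0.1982]
-78 546 [42.  45.3 46.9]
-72 396 [44.6 45.8 47.1]
-66 148 [39.7 40.6 41.9]
-60 152 [ 7.5  8.4 41.1]
-54 296 [7.4 8.3 9.3]
-48 432 [ 7.5  8.8 19.4]
-42 446 [ 7.8 15.4 37.2]
-36 376 [ 7.7  9.3 37.8]
-30 267 [ 7.6  8.7 37.5]
-24 225 [ 7.5  8.4 14. ]
-18 280 [7.4 8.3 9.5]
-12 393 [ 7.6  8.6 27.9]
-6 352 [ 7.4  8.4 33.2]
0 300 [ 7.5  8.5 32.4]
6 339 [ 7.6  8.6 29.3]
12 321 [ 7.6  8.5 33.5]
18 258 [ 7.5  8.4 21.4]
24 231 [7.4 8.3 9.3]
30 254 [7.3 8.2 9.3]
36 257 [7.5 8.2 9.5]
42 246 [7.6 8.4 9.4]
48 247 [7.4 8.3 9.4]
54 257 [ 7.4  8.3 12.5]
60 429 [ 8.9 15.2 17.1]
66 290 [15.6 16.5 36.9]
72 1114 [19.6 35.5 46.5]
78 236 [45.6 46.3 47.1]
[([0.5472, 0.06, 0.0152], 0.71)]
knob 229 [0.5436 0.0541 0.0241] [0.558  0.0679 0.0391] [0.5494 0.0604 0.0371] [[181.8 182.6 165. ]
 [251.  250.  243. ]
 [252.  251.  245. ]]
198 [0.5436 0.0541 0.0331] [0.558  0.0679 0.0391] ((0.5507581830024719, 0.06057336553931236), 0.007707677315920591)
bowl 947 ((0.6433683633804321, -0.2518553137779236), 0.10951927304267883) [ 0.55   -0.3197] [ 0.7292 -0.1629]
[([0.6037, -0.2352, 0.0323], 0.76)]
```

>>> send_rows(
  motion=[
    [[0.35,0.012,0.0,-0.03,0],[0.35,0.02,0.001,-0.045,0],[0.35,0.02,0.001,-0.045,0],[0.35,0.02,0.001,-0.045,0],[0.35,0.02,0.001,-0.045,0],[0.35,0.02,0.001,-0.045,0]],
  ],
)

```text
time: 31.98
tcp_pos: [0.5051, 0.0594, 0.098]
ee_rot: [-2.886, -0.037, -1.066]
wrist_force: [-0.0, 0.7, 0.2]
gripper_width: 0.0351
grip_force: 0.0
```

>>> send_rows(
  motion=[
    [[0.35,0.012,0.001,-0.018,0],[0.35,0.024,0.001,-0.036,0],[0.35,0.0375,0.001,-0.052,0],[0.35,0.0375,0.001,-0.0575,0],[0.35,0.0375,0.001,-0.0575,0]],
  ],
)

```text
time: 32.6
tcp_pos: [0.5421, 0.0603, 0.0395]
ee_rot: [-2.887, -0.036, -1.063]
wrist_force: [-0.7, -0.1, 0.2]
gripper_width: 0.0281
grip_force: 0.0
```

>>> send_rows(
  motion=[
    [[1,0,0,0,0],[1,0,0,0,0],[1,0,0,0,0],[1,0,0,0,0]],
  ],
)

```text
time: 33.1
tcp_pos: [0.5426, 0.0603, 0.0407]
ee_rot: [-2.886, -0.036, -1.067]
wrist_force: [-2.2, -0.7, 5.7]
gripper_width: 0.0127
grip_force: 30.5
```

>>> send_rows(
  motion=[
    [[1,0,0,0.03,0],[1,-0.01,0,0.07,0],[1,-0.02,-0.03,0.12,0],[1,-0.02,-0.08,0.13,0],[1,-0.02,-0.13,0.13,0],[1,-0.02,-0.18,0.13,0],[1,-0.02,-0.2,0.13,0],[1,-0.02,-0.2,0.13,0]],
  ],
)

```text
time: 34.1
tcp_pos: [0.5228, -0.1419, 0.1699]
ee_rot: [-2.888, -0.032, -1.066]
wrist_force: [-0.1, 0.5, -0.3]
gripper_width: 0.0128
grip_force: 30.6
```

Run:
```python
from h import *
o,M=st()
print([(r['location'],round(r['conf'],2)) for r in (bot.camera('side'),bot.recognise('side','bowl'))[1]][:3])
c=bot.camera('wrist');save(c,'w11');P=fcloud(c);i=c['img'].astype(int);Z=P[...,2]
print([(r['location'],round(r['conf'],2)) for r in bot.recognise('wrist','bowl')][:3])
k=((P[...,0]>.5)&(P[...,0]<.75)&(P[...,1]<-.14)&(P[...,1]>-.34)&(Z>.01)&(Z<.056)&(i.min(-1)>100)).astype(np.uint8)
n,l,s,ce=cv2.connectedComponentsWithStats(k)
for j in np.argsort(-s[1:,4])[:3]+1:
    q=P[(l==j)&(Z>.045)];print(s[j],len(q),cv2.minEnclosingCircle(q[:,:2].astype(np.float32)) if len(q) else 0,P[l==j].min(0),P[l==j].max(0))
```

```text
t 34.1 tcp [ 0.5228 -0.1419  0.1699] q [-0.7473  0.5045  2.1757  1.6686  0.5139 -0.7442] tilt 40.7 az 5.8 xaz -0.1 yaz -87.6 yz -0.052 w 0.012762107271688054 gf 30.61725324438612 F [-0.1423  0.5198 -0.3117]
[([0.6147, -0.2127, 0.0266], 0.57)]
[([0.6178, -0.2296, 0.0235], 0.96), ([0.5272, 0.3556, 0.0199], 0.54)]
[ 361  160  110   91 7383] 1261 ((0.6026439666748047, -0.2219708263874054), 0.05770999938249588) [ 0.5604 -0.2787  0.0101] [ 0.6589 -0.1657  0.0553]
[471 115  22  29 182] 59 ((0.7174954414367676, -0.3241875469684601), 0.013775786384940147) [ 0.6998 -0.3334  0.0167] [ 0.7308 -0.3167  0.055 ]
[477 146  16  11  57] 0 0 [ 0.6939 -0.3396  0.01  ] [ 0.7088 -0.3235  0.0221]
```

View pics/w11.png

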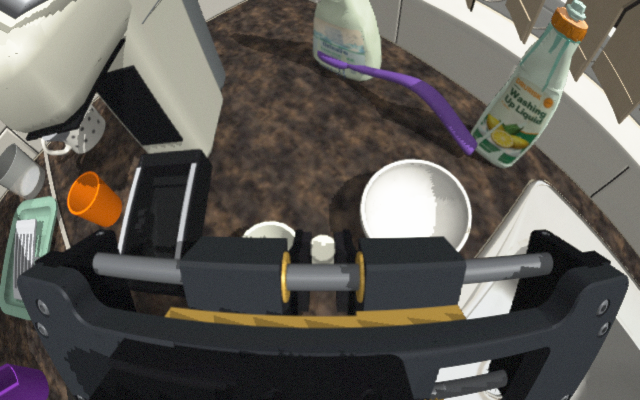

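>>> send_rows(
  motion=[
    [[1,0.04,-0.04,0,0],[1,0.072,-0.08,0,0],[1,0.072,-0.08,-0.04,0],[1,0.072,-0.08,-0.08,0],[1,0.072,-0.08,-0.105,0],[1,0.072,-0.08,-0.11,0],[1,0.072,-0.08,-0.11,0],[0.5,0.072,-0.08,-0.11,0],[0.5,0.072,-0.08,-0.11,0],[0.5,0.072,-0.08,-0.11,0]],
  ],
)

```text
time: 35.55
tcp_pos: [0.5949, -0.22, 0.0607]
ee_rot: [-2.887, -0.037, -1.066]
wrist_force: [1.1, 0.5, 0.0]
gripper_width: 0.0214
grip_force: 0.0
```

>>> send_rows(
  motion=[
    [[0.5,0,0,0.03,0],[0.5,-0.02,0,0.08,0],[0.5,-0.05,0,0.12,0],[-0.5,-0.06,0.06,0.14,0],[-1,-0.07,0.1,0.14,0],[-1,-0.07,0.1,0.14,0],[-1,-0.07,0.1,0.14,0]],
  ],
)

```text
time: 36.42
tcp_pos: [0.5253, -0.1204, 0.2003]
ee_rot: [-2.887, -0.036, -1.066]
wrist_force: [0.5, -0.4, 0.2]
gripper_width: 0.0539
grip_force: 0.0
```

Run:
```python
from h import *
o,M=st()
c=bot.camera('wrist');save(c,'w12');P=fcloud(c);i=c['img'].astype(int);Z=P[...,2]
for t in ['float','cup']: print(t,[(r['location'],round(r['conf'],2)) for r in bot.recognise('wrist',t)][:3])
d=np.hypot(P[...,0]-.6026,P[...,1]+.222)
k=(d<.03);print('bowl inside z',np.percentile(Z[k],[1,50,90,99,100]))
k=k&(Z>.03);print(k.sum(),np.median(P[k],0) if k.any() else '')
m=(abs(P[...,0]-.55)<.06)&(abs(P[...,1]+.082)<.05)&(Z>.054)&(Z<.07);q=P[m];print('cup',m.sum(),cv2.minEnclosingCircle(q[:,:2].astype(np.float32)))
cv2.imwrite('pics/w12c.png',cv2.resize(c['img'][100:300,220:500,::-1],None,fx=2.5,fy=2.5))
```

```text
t 36.425 tcp [ 0.5253 -0.1204  0.2003] q [-0.6984  0.4213  2.1656  1.5407  0.4884 -0.5522] tilt 40.7 az 6.0 xaz 0.0 yaz -87.5 yz -0.052 w 0.05386215696958177 gf 0.0 F [ 0.5076 -0.3691  0.17  ]
float [([0.6029, -0.2148, 0.0214], 0.65)]
cup [([0.6152, 0.173, 0.0419], 0.98), ([0.5731, -0.0852, 0.0415], 0.93), ([0.3363, 0.2713, 0.0438], 0.79)]
bowl inside z [0.0112 0.0142 0.0358 0.0427 0.0437]
159 [ 0.6047 -0.216   0.0413]
cup 433 ((0.552680253982544, -0.08254344761371613), 0.030998822301626205)
```

```bash
python3 -c "
from rig import bot
print(bot.job_done())"
```

```text
the job is handed in; nothing more can be done
None
```

The job is handed in at about 36 s of the 72 s allowed: the cup stands upright on the worktop, the grille lies feet down in the green tray and the float is in the bowl, all checked by wrist camera. The grille got knocked flat once after its first rock-over, so I rocked it over again before lifting it out. No verdict came back.

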